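Index the paddle-gear wheel to its three-ribbed sector and latch it

TASK

Turn the cast wheel anticlockwise (seen from above) by its upright post until the sector with the three raised ribs shows in the hood's window and you feel the brass spring plunger drop into the notch of the rim and stop the wheel dead. Stop pushing as soon as it catches: neither the wheel nor the latch may be forced against the plunger with more than about 8 N. Then slide the iron latch fully home behind the plunger so that the wheel is locked, and let go. Leave everything else where it is.

Things in the scene. Friction and masses are not known exactly. Their poses are not given: they have to be found in the camera images.
- unit: fixed indexing unit: a grey deck 290 x 330 x 20 mm carrying the wheel, the hood with its window, the plunger's block and the latch. Origin: on the table straight below the wheel's spindle. x points from the spindle to the window, y from the spindle to the plunger, z up. The deck spans x -145 to 145, y -130 to 200 mm. The plunger's block reaches 45 mm above the table
- spindle (a point): centre of the wheel, at the height of its flat top face (36 mm above the table); axes as the unit's. The wheel is a cast aluminium disc, 220 mm across, 12 mm thick, with a 15 mm wide notch in the rim; a raised mark (4 mm) in each fifth of its face: three ribs, one rib, two ribs, a round boss, a crosswise bar. A hub 36 mm across rises 9 mm at the centre
- window (a point): centre of the window in the dark steel hood, 85 mm from the spindle; the window is 34 mm (radially) x 54 mm; the hood is 120 mm wide, its top is 50 mm above the table and it covers the wheel from 62 mm from the spindle outwards
- mark (a point): centre of the three raised ribs on the wheel (parallel radial ribs side by side, 22 x 27 mm over all), 85 mm from the spindle; it turns with the wheel
- wheel (a joint): turn of the wheel, rad, anticlockwise from above; 0: ribs centred in the window. Starts at -2.1 to -0.7; drags with 2 to 5 N at the post and stays where left. The spring plunger rides on the rim and stops the wheel dead (3 mm play at the rim) on dropping into the notch, anywhere in -0.14 to 0.14, as its block may be bolted 12 mm to either side: only feel (or sight) tells. End stops at -2.4, 0.4
- post (a point): centre (half-way up) of the wheel's upright steel post, a cylinder 18 mm in diameter and 48 mm high, from 36 to 84 mm above the table, 85 mm from the spindle; turns with the wheel. Above 54 mm only the post, the latch's knob and the small cone stand up from the unit
- latch_knob (a point): centre (half-way up) of the upright round knob on the iron sliding latch, 16 mm in diameter, from 40 to 84 mm above the table, near the end of the latch's bar (90 x 7 mm, top 40 mm above the table) that is farther from the plunger. The deck is clear for 40 mm behind the knob (unit's -x side)
- latch (a joint): slide of the latch in m along the unit's +x; starts withdrawn, at 0 to 0.005, and is fully home against its end stop at 0.044. It drags with 2.5 N and stays where it is left. It goes home only when the plunger has dropped into the notch, sliding in 10 mm; else it strikes the plunger's side at 0.006 to 0.03
- cap_a: orange plastic cone cap, 40 mm across, 45 mm high, standing on the deck's corner; bystander; origin under its centre
- cap_b: orange plastic cone cap like the other, standing on the table; bystander; origin under its centre
- spare_pawl: small loose brass ratchet pawl, about 75 x 22 x 10 mm, lying on the deck; bystander; origin under its centre
- pulley: cast aluminium pulley, 90 mm across, 36 mm high, lying flat on the table; bystander; origin under its centre
- torch: chrome torch, 160 mm long, 42 mm across its head, lying on the table; bystander; origin under its middle
- wrench: steel wrench, 200 mm long, lying on the table; bystander; origin under its middle
- grease_tin: closed steel tin, 80 mm across, 75 mm high; bystander; origin under its centre

How it is judged:
On the way, in this order (a step that is already met when the one before it is completed fails the run):
1. the three-ribbed sector stands in the window (value of joint wheel between -0.15 and 0.15 rad and value of joint latch below 0.035 m), for 0.2 s.
2. the latch is fully home behind the plunger (value of joint wheel between -0.15 and 0.15 rad and value of joint latch above 0.042 m), for 0.2 s.
At the end, for the whole second after the job is handed in: The three ribs stand wholly in the window (wheel within 0.15 rad of centred) and at rest, and the latch is within 2 mm of fully home behind the dropped plunger (all of step 2 and velocity of joint wheel between -0.02 and 0.02 rad/s); the robot touches nothing.
It fails at once if the caught wheel is forced against the plunger (contact force between wheel and plunger above 10 N and value of joint wheel above -0.16 rad).
It fails at once if the latch is forced against the plunger (contact force between latch and plunger above 10 N).
It fails at once if a bystander is moved more than 20 mm (distance of any of cap_a, cap_b, spare_pawl, pulley, torch, wrench, grease_tin from where it was at the start of the episode above 0.02 m).
It also fails if it takes over 72 s, if anything falls off the work surface, if the arm or the gripper's body presses on something with over 40 N, if the wrist force passes 120 N, or if a joint passes its speed limit or range.

ROBOT

A 7-joint arm with a two-finger parallel gripper is mounted at the origin on the work surface. World frame = base frame: x ahead of the robot, y to its left, z up, the work surface at z = 0. Lengths are in m, angles in rad, forces in N, time in s.
With the tool pointing down it reaches from about 0.4 to 0.875 m from the base axis. Payload 6.5 kg.
Tool frame: the origin (TCP) lies on the mounting face of the last link; the fingertips stand 173 mm ahead of it and the grasp point (between the pads) lies bot.hold_point_z ahead of it (bot.hold_point_z is the distance from the TCP to the grasp point, in m); z points along the fingers, y is the line along which they close (so a half turn about z gives the same grasp; the last joint's range is limited). The gripper opens to 85 mm and grips with 20 to 120 N. Pads are 22 mm wide; open, the fingers measure 114 mm over their backs; the gripper's body (76 mm by 85 mm) begins 54 mm behind the grasp point. The pads swing forward as they close: fully open they stand 13 mm farther back than shut.
Start: joints at [1.243, 0.536, -0.004, 1.538, 0.003, 1.067, -0.071], TCP at [0.168, -0.628, 0.405] pointing down, gripper open.
Joint ranges: [-2.7, 2.7], [-0.37, 2.16], [-1.27, 1.26], [0.24, 2.4], [-1.31, 4.45], [0.19, 1.91], [-2.76, 2.76]. Speed limits (rad/s): [2.39, 2.39, 3.14, 3.14, 3.14, 3.14, 3.14].

INTERFACE

Orientations are given as a rotation vector (axis times angle).
In Python, from rig import bot gives the robot as it stands.
- The arm moves only by the tool carry_out, never from a script. Its argument "commands" is a list of rows, each a list of 2 entries, a list of its own where there are three numbers: the shift along the tool's x, y, z in cm, then the turn about the tool's z in degrees. A call has 1 to 20 rows; each row shifts and turns the commanded pose from where the row before left it, along the tool's axes as they then stand; what a row does not reach is not made up. A row lasts 1/8 s, in which the tool goes at most 62.5 mm and 10.7 degrees, less where a joint would pass 70% of its speed; a pose out of reach is approached as far as the arm can. A call with a gripper value outside its range is refused whole. "fingers" is the opening, from -1 (shut) to 1 (fully open), so that 0 is half open, set as the call begins (left out, the last holds). The fingers move at their own pace and stop on an object; the grip force is fixed at half the most. Time passes only in rows, so rows that do not move let the fingers close. It gives the time, the measured TCP pose, the force, the opening and the grip force at its end, in the units of the state.
- bot.read_state(): the state, without advancing time (a new reading comes with each control period).
- bot.read_camera(name): name is "side" or "top" or "wrist"; returns a dict with "pixels" (420x560x3 uint8, red, green, blue), "K" (3x3 intrinsics, pixels), "origin" and "attitude" of the camera in the world; the wrist camera has in their place "T_tool_cam" (4x4, takes a point from camera to tool coordinates, whose origin is the TCP and whose axes are the flange's). Camera axes: x right, y up, looking along -z (the intrinsics and any distortion apply to the point x, -y, -z); pixel columns grow to the right and rows downward; lengths in m; the calibration is good to about 2 mm. A picture is of the moment at which its call begins: read the wrist's pose just before it. There is no depth.
- bot.job_done(): hands the job in; it is judged then, once.
The state is a dict: "t": time; "qpos": joint angles; "dq": joint speeds; "joint_efforts": joint torques, N m; "position": TCP position; "eef_rot": TCP orientation; "force": force on the tool from outside, world axes, zero at the start; "wrist_torque": the same for the moment, N m; "gripper_width": finger opening in m; "gripper_force": force on a finger pad.
Only numpy, scipy, OpenCV 4.12 (cv2) and the standard library are available. Lean on these libraries where they do the work, as an engineer would, in place of code of your own. Each camera call takes 0.05 s, during which the arm holds its last target. There are 200 camera calls.

## Working session

There is one attempt and no reset: what is moved stays moved. The work goes in short steps, Python scripts to look and compute and a tool call to move; the robot and the scene stay as the last step left them, time stands still between calls to the robot, and variables do not carry over. Pictures are saved under pics/ and viewed, at most 10 in all, crops included, and the job is handed in when it is done.

Besides the shell and the picture viewer there is one more tool, called after ">>>" by a JSON object that holds its "fn" and its "kwargs". carry_out: Moves the arm, as the interface text tells. Its arguments: {"type":"object","properties":{"commands":{"type":"array","items":{"type":"array"}},"fingers":{"type":"number"}},"required":["commands"]}

```bash
mkdir -p pics; ls; python3 - <<'E'
from rig import bot
import cv2,json
s=bot.read_state();print({k:s[k] for k in ('t','position','eef_rot','force','gripper_width')},bot.hold_point_z)
for n in('top','side'):
    c=bot.read_camera(n);cv2.imwrite(f'pics/{n}0.png',c['pixels'][:,:,::-1]);print(n,c['K'],c['origin'],c['attitude'],[k for k in c])
E
```

```text
pics
{'t': 0.0, 'position': array([ 0.16814989, -0.62752983,  0.40379583]), 'eef_rot': array([-3.11298748e+00, -4.09947803e-01,  6.18252734e-04]), 'force': array([-0.49995916,  0.29777013,  0.28550321]), 'gripper_width': 0.08513594915636533} 0.1547
top [[427.20737993   0.         278.77879589]
 [  0.         427.20737993 208.37102652]
 [  0.           0.           1.        ]] [ 0.33076595 -0.01105566  1.45243304] [ 0.12694471 -0.12243776 -1.58579962] ['pixels', 'K', 'origin', 'attitude']
side [[406.68061742   0.         274.16978567]
 [  0.         406.68061742 212.52960581]
 [  0.           0.           1.        ]] [0.10789427 0.72417197 0.8866813 ] [ 0.3008884  -1.01675307 -2.40376841] ['pixels', 'K', 'origin', 'attitude']
```

View pics/top0.png

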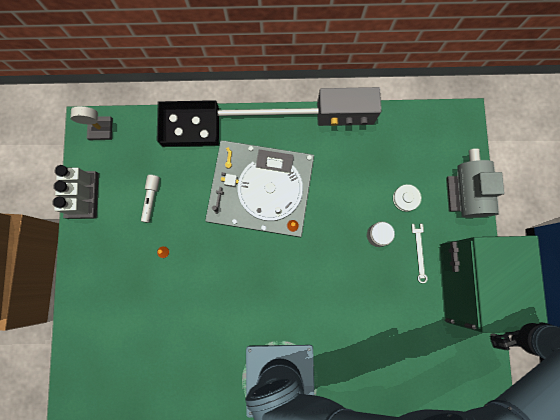

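View pics/side0.png

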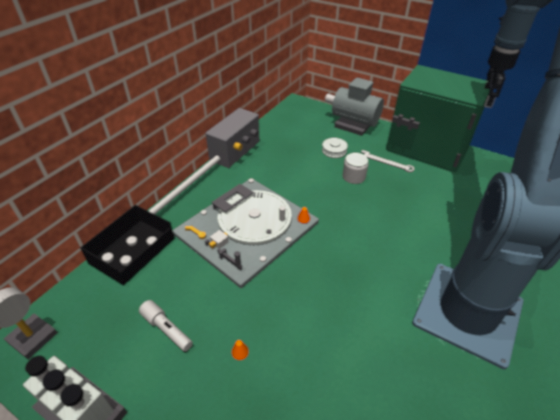

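The top view shows the unit at about (260,190), with the hood up at (275,160), the plunger at left (230,180) and the latch at (218,200). The side view shows the post near (282,214) and the knob near (238,260). I'll enlarge both.

```bash
cat > h.py <<'E'
import numpy as np,cv2
from scipy.spatial.transform import Rotation as R
from rig import bot
CAM={'top':([[427.20738,0,278.778796],[0,427.20738,208.371027],[0,0,1]],[0.33076595,-0.01105566,1.45243304],[0.12694471,-0.12243776,-1.58579962]),
'side':([[406.680617,0,274.169786],[0,406.680617,212.529606],[0,0,1]],[0.10789427,0.72417197,0.8866813],[0.3008884,-1.01675307,-2.40376841])}
def onplane(uv,z,K,o,Rm):
    d=np.linalg.inv(np.array(K))@[uv[0],uv[1],1]; d=Rm@(d*[1,-1,-1]); o=np.array(o)
    return o+d*(z-o[2])/d[2]
def fix(n,uv,z): K,o,a=CAM[n]; return onplane(uv,z,K,o,R.from_rotvec(a).as_matrix())
def proj(n,p):
    K,o,a=CAM[n]; q=R.from_rotvec(a).as_matrix().T@(np.array(p)-o)*[1,-1,-1]; q=np.array(K)@q; return q[:2]/q[2]
E
python3 - <<'E'
import cv2
a=cv2.imread('pics/top0.png')[130:245,195:325];cv2.imwrite('pics/topc.png',cv2.resize(a,None,fx=5,fy=5,interpolation=cv2.INTER_CUBIC))
a=cv2.imread('pics/side0.png')[175:285,170:325];cv2.imwrite('pics/sidec.png',cv2.resize(a,None,fx=5,fy=5,interpolation=cv2.INTER_CUBIC))
E
```

```text
(no output)
```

View pics/topc.png

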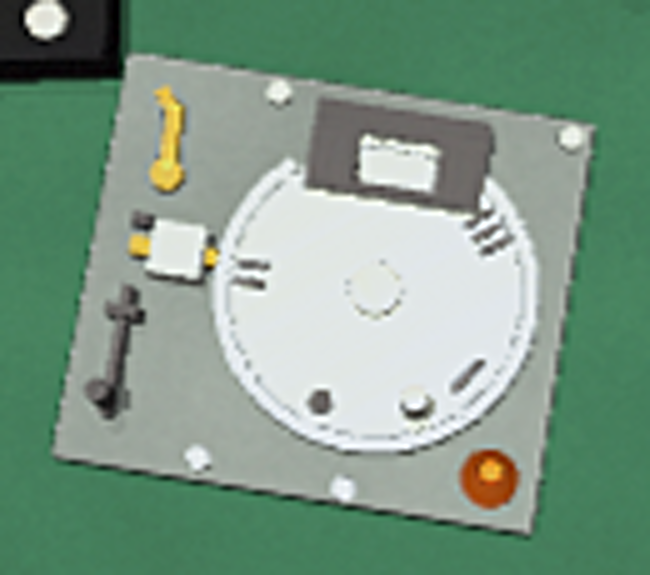

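View pics/sidec.png

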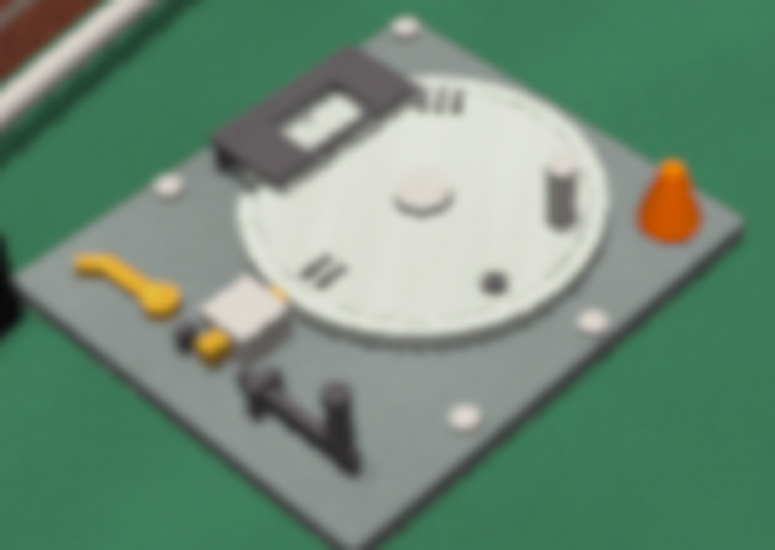

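```bash
python3 - <<'E'
from h import *
t=lambda x,y:((x+.5)/5-.5+195,(y+.5)/5-.5+130)
s=lambda x,y:((x+.5)/5-.5+170,(y+.5)/5-.5+175)
C=[fix('top',t(*p),.02) for p in[(128,55),(595,125),(530,533),(55,458)]]
C=np.array(C)[:,:2]; # local: (145,200),(145,-130),(-145,-130),(-145,200)
L=np.array([(145,200),(145,-130),(-145,-130),(-145,200)])/1e3
A,B=L-L.mean(0),C-C.mean(0); th=np.arctan2((A[:,0]*B[:,1]-A[:,1]*B[:,0]).sum(),(A*B).sum())
Rm=np.array([[np.cos(th),-np.sin(th)],[np.sin(th),np.cos(th)]]); o=C.mean(0)-Rm@L.mean(0)
print('deck fit th',np.degrees(th),'o',o,'res',1e3*(C-(L@Rm.T+o)).round(4))
def show(n,w): w=np.array(w)[:2]; l=Rm.T@(w-o); print(n,w.round(4),'loc mm',(l*1e3).round(1),'r',(np.hypot(*l)*1e3).round(1),'ang',np.degrees(np.arctan2(l[1],l[0])).round(1))
show('hub T',fix('top',t(376,289),.045)); show('hub S',fix('side',s(424,190),.045))
show('post T',fix('top',t(415,400),.084)); show('post S',fix('side',s(562,158),.084))
show('mark T',fix('top',t(490,231),.04)); show('mark S',fix('side',s(441,101),.04))
show('win T',fix('top',t(399,165),.05)); show('win S',fix('side',s(322,122),.05))
show('knob T',fix('top',t(98,390),.084)); show('knob S',fix('side',s(337,388),.084))
show('cap T',fix('top',t(490,468),.065))
show('block T',fix('top',t(177,249),.045))
E
```

```text
deck fit th -10.063904865010318 o [0.62699312 0.01958904] res [[-2.  -0.4]
 [-1.2  0.6]
 [ 2.   2.4]
 [ 1.2 -2.7]]
hub T [0.6276 0.0198] loc mm [0.5 0.3] r 0.6 ang 29.6
hub S [0.6255 0.0219] loc mm [-1.9  2. ] r 2.8 ang 133.3
post T [ 0.5454 -0.0052] loc mm [-76.  -38.7] r 85.3 ang -153.0
post S [ 0.5488 -0.0096] loc mm [-71.9 -42.4] r 83.5 ang -149.5
mark T [ 0.6673 -0.058 ] loc mm [ 53.2 -69.3] r 87.4 ang -52.5
mark S [ 0.6647 -0.0543] loc mm [ 50.  -66.2] r 83.0 ang -52.9
win T [0.7118 0.0028] loc mm [86.5 -1.7] r 86.5 ang -1.1
win S [0.7093 0.0095] loc mm [82.8  4.5] r 82.9 ang 3.1
knob T [0.5559 0.2005] loc mm [-101.6  165.7] r 194.3 ang 121.5
knob S [0.5569 0.1998] loc mm [-100.5  165.2] r 193.3 ang 121.3
cap T [ 0.5024 -0.0534] loc mm [-109.9  -93.6] r 144.4 ang -139.6
block T [0.6577 0.1537] loc mm [  6.8 137.4] r 137.6 ang 87.2
```

>>> {"fn": "carry_out", "kwargs": {"commands": [[[2.62,-2.73,0],0],[[2.62,-2.73,0],0],[[2.62,-2.73,0],0],[[2.62,-2.73,0],0],[[2.62,-2.73,0],0],[[2.62,-2.73,0],0],[[2.62,-2.73,0],0],[[2.62,-2.73,0],0],[[2.62,-2.73,0],0],[[2.62,-2.73,0],0],[[2.62,-2.73,0],0],[[2.62,-2.73,0],0],[[2.62,-2.73,0],0],[[2.62,-2.73,0],0],[[2.62,-2.73,0],0],[[2.62,-2.73,0],0],[[2.62,-2.73,0],0],[[2.62,-2.73,0],0],[[2.62,-2.73,0],0],[[2.62,-2.73,0],0]], "fingers": -1}}

```text
t: 2.6
position: [0.5334, 0.0362, 0.4044]
eef_rot: [3.115, 0.41, -0.001]
force: [1.0, -0.2, -0.6]
gripper_width: -0.0003
gripper_force: 0.0
```

```bash
cat >> h.py <<'E'
O=np.array([.627,.020]);TH=np.radians(-10.06)
def st():
    s=bot.read_state();Rt=R.from_rotvec(s['eef_rot']).as_matrix();f=s['force']
    print('t',round(s['t'],2),'p',s['position'].round(4),'yaw',np.degrees(np.arctan2(Rt[1,0],Rt[0,0])).round(2),'zax',Rt[:,2].round(3),'F',f.round(2),'Ftool',(Rt.T@f).round(2),'w',round(s['gripper_width'],4));return s,Rt
def wrist(name):
    s,Rt=st();c=bot.read_camera('wrist');cv2.imwrite(f'pics/{name}.png',c['pixels'][:,:,::-1])
    T=np.array(c['T_tool_cam']);W=np.eye(4);W[:3,:3]=Rt;W[:3,3]=s['position'];np.savez(f'pics/{name}.npz',K=c['K'],W=W@T)
def wfix(name,uv,z):
    d=np.load(f'pics/{name}.npz');return onplane(uv,z,d['K'],d['W'][:3,3],d['W'][:3,:3])
E
python3 -c "
from h import *
wrist('w1')"
```

```text
t 2.6 p [0.5334 0.0362 0.4044] yaw 14.99 zax [-0.001 -0.    -1.   ] F [ 1.01 -0.16 -0.61] Ftool [0.94 0.42 0.6 ] w -0.0003
```

View pics/w1.png

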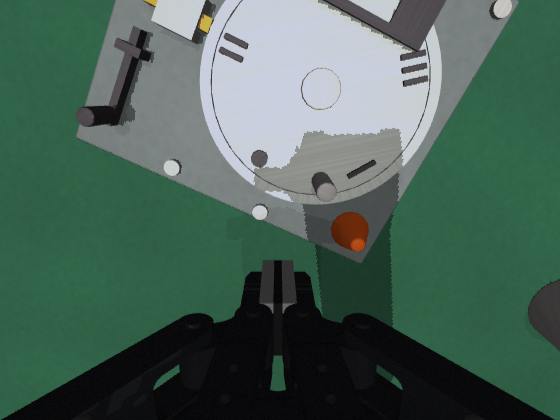

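```bash
python3 - <<'E'
from h import *
d=np.load('pics/w1.npz');print(d['K'].round(1).tolist(),d['W'].round(3).tolist())
c,s=np.cos(TH),np.sin(TH);Rm=np.array([[c,-s],[s,c]])
def show(n,uv,z):
    w=wfix('w1',uv,z)[:2]; l=Rm.T@(w-O);print(n,w.round(4),'loc',(l*1e3).round(1),'r',(np.hypot(*l)*1e3).round(1),'ang',np.degrees(np.arctan2(l[1],l[0])).round(1))
show('hub',(321,89),.045);show('post',(327,192),.084);show('mark',(414,69),.04)
show('knob',(86,117),.084);show('plunger tip right',(207,24),.033);show('2rib',(234,48),.04);show('boss',(259,158),.04);show('cone',(358,245),.065)
# tip pixels of shut fingers
for uv in[(261,262),(294,262)]: print(wfix('w1',uv,.4044-.173))
E
```

```text
[[348.3, 0.0, 277.5], [0.0, 348.3, 210.3], [0.0, 0.0, 1.0]] [[0.258, 0.92, 0.297, 0.609], [-0.966, 0.245, 0.079, 0.056], [0.0, -0.307, 0.952, 0.374], [0.0, 0.0, 0.0, 1.0]]
hub [0.6266 0.0206] loc [-0.5  0.5] r 0.7 ang 135.1
post [ 0.5457 -0.0049] loc [-75.7 -38.7] r 85.0 ang -152.9
mark [ 0.6644 -0.0551] loc [ 49.9 -67.5] r 83.9 ang -53.5
knob [0.5553 0.2015] loc [-102.3  166.2] r 195.2 ang 121.6
plunger tip right [0.653  0.1319] loc [  6.  114.7] r 114.9 ang 87.0
2rib [0.6397 0.1037] loc [-2.1 84.7] r 84.7 ang 91.5
boss [0.5515 0.0592] loc [-81.1  25.4] r 85.0 ang 162.6
cone [ 0.4989 -0.0536] loc [-113.3  -94.9] r 147.8 ang -140.1
[0.53897409 0.04519368 0.2314    ]
[0.54282292 0.03075802 0.2314    ]
```

The wrist view shows the post top at (327,192), knob top at (86,117), ribs at (414,69) and plunger tip at (207,24). They agree with the other cameras. The wheel is at about -0.93 rad, and I expect the catch near -0.056. I'll descend behind the post.

>>> {"fn": "carry_out", "kwargs": {"commands": [[[0,0.92,1.0],-1.1],[[0,0.92,2.5],-1.1],[[0,0,3.5],0],[[0,0,3.5],0],[[0,0,3.5],0],[[0,0,2.2],0],[[0,0,1.0],0],[[0,0,0],0]]}}

```text
t: 3.65
position: [0.5374, 0.0168, 0.2321]
eef_rot: [3.106, 0.469, -0.003]
force: [-1.3, 1.3, -0.0]
gripper_width: 0.0002
gripper_force: 0.7
```

```bash
python3 -c "
from h import *
st()"
```

```text
t 3.65 p [0.5374 0.0168 0.2321] yaw 17.17 zax [-0.002 -0.    -1.   ] F [-1.29  1.29 -0.04] Ftool [-0.86 -1.61  0.04] w 0.0002
```

>>> {"fn": "carry_out", "kwargs": {"commands": [[[0,0.35,0],0],[[0,0.3,0],0],[[-0.053,0.297,0],-2],[[-0.053,0.297,0],-2],[[-0.053,0.297,0],-2],[[-0.053,0.297,0],-2],[[-0.053,0.297,0],-2]]}}

```text
t: 4.53
position: [0.5421, -0.0035, 0.2329]
eef_rot: [-3.052, -0.741, 0.002]
force: [-3.4, 4.1, -2.5]
gripper_width: -0.0003
gripper_force: 2.4
```

```bash
cat >> h.py <<'E'
def rel(half=.0075):
    s,Rt=st();c,sn=np.cos(TH),np.sin(TH)
    # post centre: circle r=.085 about O, ahead along tool y by .009+half from the face
    y=Rt[:2,1];x=Rt[:2,0];q=s['position'][:2]+y*(half+.009)-O
    b=q@x/(x@x);# find lateral k so |q+k x|=.085
    a=np.roots([x@x,2*q@x,q@q-.085**2]);k=a[np.argmin(abs(a))].real;p=q+k*x
    A=np.degrees(np.arctan2(p[1],p[0])-TH);A=(A+180)%360-180
    print('post lateral on pad mm',round(k*1e3,1),'post ang if touching',A.round(2),'wheel rad',np.radians(A+99.3).round(3))
E
python3 -c "
from h import *
rel()"
```

```text
t 4.53 p [ 0.5421 -0.0035  0.2329] yaw 27.31 zax [-0.001  0.    -1.   ] F [-3.36  4.06 -2.55] Ftool [-1.12 -5.15  2.55] w -0.0003
post lateral on pad mm 1.2 post ang if touching -143.69 wheel rad -0.775
```

>>> {"fn": "carry_out", "kwargs": {"commands": [[[-0.053,0.297,0],-2],[[-0.053,0.297,0],-2],[[-0.053,0.297,0],-2],[[-0.053,0.297,0],-2],[[-0.053,0.297,0],-2],[[-0.053,0.297,0],-2],[[-0.053,0.297,0],-2],[[-0.053,0.297,0],-2],[[-0.053,0.297,0],-2],[[-0.053,0.297,0],-2],[[-0.053,0.297,0],-2],[[-0.053,0.297,0],-2],[[-0.053,0.297,0],-2],[[-0.053,0.297,0],-2],[[0,0,0],0]]}}

```text
t: 6.4
position: [0.5638, -0.0407, 0.2328]
eef_rot: [2.784, 1.455, -0.001]
force: [-4.0, 0.8, -0.4]
gripper_width: -0.0001
gripper_force: 1.5
```

```bash
python3 -c "
from h import *
rel();wrist('w2')"
```

```text
t 6.4 p [ 0.5638 -0.0407  0.2328] yaw 55.18 zax [-0.    -0.001 -1.   ] F [-3.98  0.82 -0.44] Ftool [-1.6  -3.74  0.44] w -0.0001
post lateral on pad mm 0.9 post ang if touching -115.25 wheel rad -0.278
t 6.4 p [ 0.5638 -0.0407  0.2328] yaw 55.18 zax [-0.    -0.001 -1.   ] F [-3.98  0.82 -0.44] Ftool [-1.6  -3.74  0.44] w -0.0001
```

View pics/w2.png

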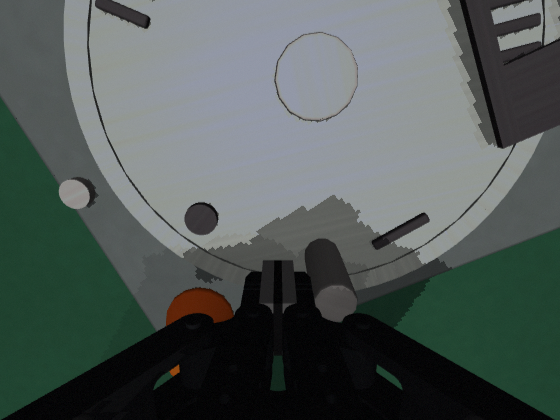

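Fingers are touching the post, the ribs are entering the window at upper right, and the boss is at (201,218). The boss gives the wheel angle.

```bash
python3 - <<'E'
from h import *
h=wfix('w2',(316,78),.045)[:2]
for n,uv,off,z in(('boss',(201,218),216,.04),('bar',(400,230),288,.04)):
    w=wfix('w2',uv,z)[:2]-h
    a=np.degrees(np.arctan2(w[1],w[0])-TH)-off
    print(n,h,np.hypot(*w),((a+180)%360-180).round(2),np.radians((a+180)%360-180).round(3))
E
```

```text
boss [0.6266887  0.02072242] 0.08421094297373179 -10.81 -0.189
bar [0.6266887  0.02072242] 0.08394668878306226 -10.44 -0.182
```

>>> {"fn": "carry_out", "kwargs": {"commands": [[[-0.02,0.074,0],-0.5],[[-0.02,0.074,0],-0.5],[[-0.02,0.074,0],-0.5],[[-0.02,0.074,0],-0.5],[[-0.02,0.074,0],-0.5],[[-0.02,0.074,0],-0.5]]}}

```text
t: 7.2
position: [0.5665, -0.0433, 0.2328]
eef_rot: [2.745, 1.528, -0.001]
force: [-6.0, 0.6, 3.0]
gripper_width: 0.0002
gripper_force: 2.5
```

```bash
python3 -c "
from h import *
rel(.0145)"
```

```text
t 7.2 p [ 0.5665 -0.0433  0.2328] yaw 58.22 zax [-0.001 -0.    -1.   ] F [-5.96  0.56  3.01] Ftool [-2.66 -5.36 -3.  ] w 0.0002
post lateral on pad mm 0.8 post ang if touching -108.06 wheel rad -0.153
```

>>> {"fn": "carry_out", "kwargs": {"commands": [[[-0.01,0.037,0],-0.25],[[-0.01,0.037,0],-0.25],[[-0.01,0.037,0],-0.25],[[0,0,0],0]]}}

```text
t: 7.7
position: [0.5673, -0.0441, 0.2327]
eef_rot: [-2.735, -1.546, 0.001]
force: [-5.6, -0.0, 1.0]
gripper_width: -0.0001
gripper_force: 2.5
```

>>> {"fn": "carry_out", "kwargs": {"commands": [[[-0.01,0.037,0],-0.25],[[-0.01,0.037,0],-0.25],[[-0.01,0.037,0],-0.25],[[0,0,0],0]]}}

```text
t: 8.2
position: [0.5681, -0.0448, 0.2327]
eef_rot: [-2.724, -1.564, 0.001]
force: [-5.6, 1.3, 1.5]
gripper_width: 0.0001
gripper_force: 2.5
```

>>> {"fn": "carry_out", "kwargs": {"commands": [[[-0.01,0.037,0],-0.25],[[-0.01,0.037,0],-0.25],[[-0.01,0.037,0],-0.25],[[0,0,0],0]]}}

```text
t: 8.7
position: [0.569, -0.0456, 0.2328]
eef_rot: [-2.714, -1.582, 0.001]
force: [-5.1, 1.2, 1.8]
gripper_width: 0.0
gripper_force: 2.5
```

>>> {"fn": "carry_out", "kwargs": {"commands": [[[-0.01,0.037,0],-0.25],[[-0.01,0.037,0],-0.25],[[0,0,0],0]]}}

```text
t: 9.07
position: [0.5695, -0.0461, 0.2327]
eef_rot: [-2.707, -1.594, 0.001]
force: [-4.9, 0.6, 1.4]
gripper_width: -0.0002
gripper_force: 2.5
```

```bash
python3 - <<'E'
from h import *
rel(.0145)
c=bot.read_camera('top')['pixels'][:,:,::-1][140:215,215:305]
cv2.imwrite('pics/top2.png',cv2.resize(c,None,fx=8,fy=8,interpolation=cv2.INTER_CUBIC))
E
```

```text
t 9.07 p [ 0.5695 -0.0461  0.2327] yaw 60.97 zax [-0.001 -0.    -1.   ] F [-4.88  0.62  1.44] Ftool [-1.83 -4.57 -1.43] w -0.0002
post lateral on pad mm 0.9 post ang if touching -105.38 wheel rad -0.106
```

View pics/top2.png

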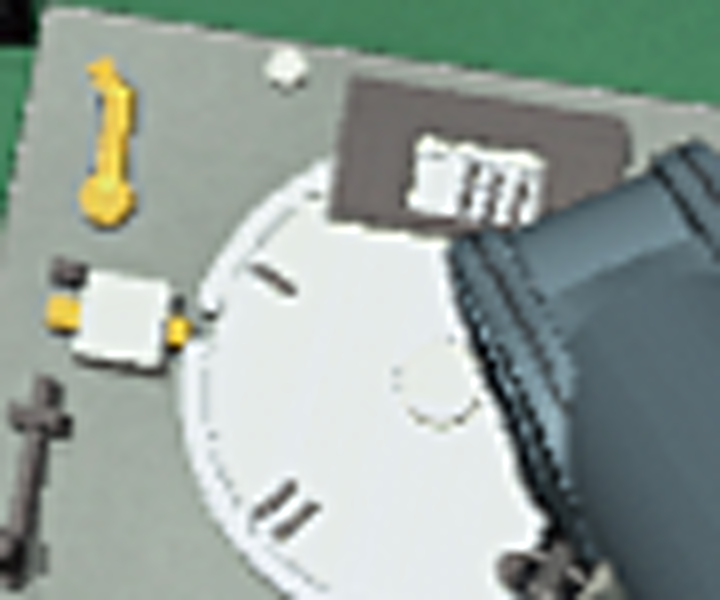

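The notch is at (203,315), just short of the plunger at (178,332), and the ribs are about 9 mm from the window centre. I'll go on in fine steps.

>>> {"fn": "carry_out", "kwargs": {"commands": [[[-0.01,0.037,0],-0.25],[[-0.01,0.037,0],-0.25],[[0,0,0],0]]}}

```text
t: 9.5
position: [0.5701, -0.0467, 0.2328]
eef_rot: [-2.7, -1.606, 0.001]
force: [-5.1, 1.1, 1.6]
gripper_width: -0.0002
gripper_force: 2.5
```

>>> {"fn": "carry_out", "kwargs": {"commands": [[[-0.01,0.037,0],-0.25],[[-0.01,0.037,0],-0.25],[[0,0,0],0]]}}

```text
t: 9.88
position: [0.5707, -0.0472, 0.2328]
eef_rot: [-2.693, -1.617, 0.001]
force: [-4.2, 0.9, 1.7]
gripper_width: 0.0
gripper_force: 2.4
```

>>> {"fn": "carry_out", "kwargs": {"commands": [[[-0.01,0.037,0],-0.25],[[-0.01,0.037,0],-0.25],[[0,0,0],0]]}}

```text
t: 10.25
position: [0.5713, -0.0477, 0.2328]
eef_rot: [-2.686, -1.629, 0.0]
force: [-4.7, 2.0, 1.2]
gripper_width: -0.0001
gripper_force: 2.3
```

>>> {"fn": "carry_out", "kwargs": {"commands": [[[-0.01,0.037,0],-0.25],[[-0.01,0.037,0],-0.25],[[0,0,0],0]]}}

```text
t: 10.62
position: [0.5726, -0.0485, 0.233]
eef_rot: [2.679, 1.64, 0.002]
force: [-0.9, 0.3, -0.3]
gripper_width: 0.0002
gripper_force: 0.1
```

>>> {"fn": "carry_out", "kwargs": {"commands": [[[-0.01,0.037,0],-0.25],[[0,0,0],0]]}}

```text
t: 10.88
position: [0.5725, -0.0486, 0.2328]
eef_rot: [2.675, 1.646, 0.001]
force: [0.1, 0.9, -0.5]
gripper_width: -0.0
gripper_force: 0.0
```

```bash
python3 - <<'E'
from h import *
rel(.0145)
c=bot.read_camera('top')['pixels'][:,:,::-1][140:215,215:305]
cv2.imwrite('pics/top3.png',cv2.resize(c,None,fx=8,fy=8,interpolation=cv2.INTER_CUBIC))
E
```

```text
t 10.88 p [ 0.5725 -0.0486  0.2328] yaw 63.21 zax [ 0.001 -0.    -1.   ] F [ 0.09  0.87 -0.48] Ftool [ 0.81 -0.32  0.48] w -0.0
post lateral on pad mm 1.0 post ang if touching -102.82 wheel rad -0.061
```

View pics/top3.png

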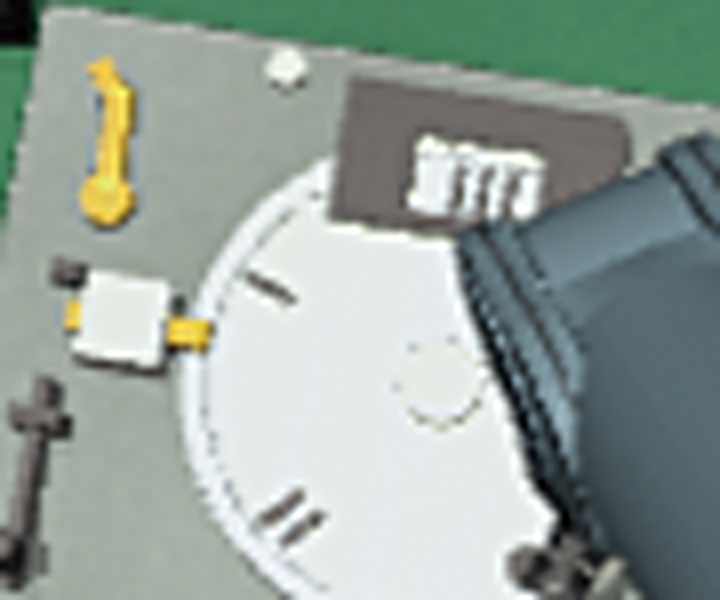

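The plunger has dropped, its brass tip now reaching into the rim at (205,333), and the wheel is at about -0.06 rad. I'll back off, lift and move behind the knob.

>>> {"fn": "carry_out", "kwargs": {"commands": [[[0,-0.7,0],0],[[0,-0.8,0],0],[[0,0,-3],0],[[0,0,-3],-8.35],[[0,0,0],-8.35],[[2.98,-0.95,0],0],[[2.98,-0.95,0],0],[[2.98,-0.95,0],0],[[2.98,-0.95,0],0],[[2.98,-0.95,0],0],[[2.98,-0.95,0],0],[[2.98,-0.95,0],0],[[2.98,-0.95,0],0],[[0,0,0],0]]}}

```text
t: 12.68
position: [0.5243, 0.2094, 0.293]
eef_rot: [-2.402, -2.022, -0.002]
force: [0.9, 0.1, 0.3]
gripper_width: 0.0
gripper_force: 0.0
```

```bash
python3 - <<'E'
from h import *
wrist('w3')
E
```

```text
t 12.68 p [0.5243 0.2094 0.293 ] yaw 80.2 zax [-0.     0.002 -1.   ] F [0.91 0.12 0.31] Ftool [ 0.27  0.88 -0.31] w 0.0
```

View pics/w3.png

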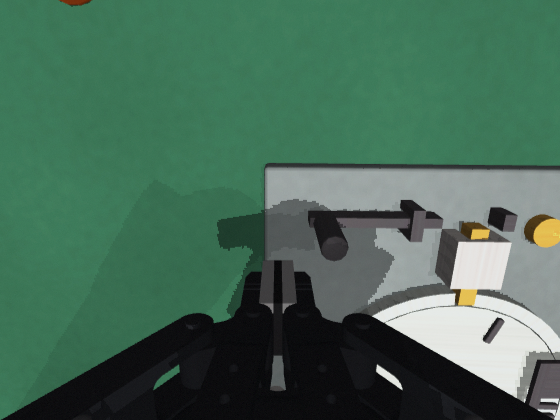

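```bash
python3 - <<'E'
from h import *
s,Rt=st(); k=wfix('w3',(334,247),.084); print(k, 'in tool mm',(Rt.T@(k-s['position'])*1e3).round(1))
E
```

```text
t 12.72 p [0.525  0.2073 0.2927] yaw 80.06 zax [-0.  0. -1.] F [ 0.71 -1.41 -0.11] Ftool [-1.26  0.94  0.11] w -0.0004
[0.5552046  0.20348624 0.084     ] in tool mm [  1.4  30.5 208.7]
```

Knob is 30.5 mm straight ahead along tool y. I'll descend and push the first part, watching the force.

>>> {"fn": "carry_out", "kwargs": {"commands": [[[0.1,0,2.5],0],[[0,0,2.5],0],[[0,0,1.0],0],[[0,0.4,0],0],[[0,0.3,0],0],[[0,0.1,0],0],[[0,0.1,0],0],[[0,0.1,0],0],[[0,0.1,0],0]]}}

```text
t: 13.85
position: [0.5368, 0.2055, 0.2328]
eef_rot: [-2.408, -2.018, -0.0]
force: [-2.9, 0.6, 1.6]
gripper_width: 0.0001
gripper_force: 1.3
```

>>> {"fn": "carry_out", "kwargs": {"commands": [[[0,0.1,0],0],[[0,0.1,0],0],[[0,0.1,0],0],[[0,0.1,0],0],[[0,0.1,0],0]]}}

```text
t: 14.48
position: [0.5418, 0.2045, 0.2327]
eef_rot: [-2.408, -2.017, -0.0]
force: [-1.7, 0.9, 1.8]
gripper_width: 0.0001
gripper_force: 1.3
```

>>> {"fn": "carry_out", "kwargs": {"commands": [[[0,0.1,0],0],[[0,0.1,0],0],[[0,0.1,0],0],[[0,0.1,0],0],[[0,0.1,0],0],[[0,0.1,0],0]]}}

```text
t: 15.22
position: [0.5477, 0.2034, 0.2327]
eef_rot: [-2.408, -2.017, -0.0]
force: [-2.6, 1.6, 1.7]
gripper_width: -0.0001
gripper_force: 1.3
```

>>> {"fn": "carry_out", "kwargs": {"commands": [[[0,0.1,0],0],[[0,0.1,0],0],[[0,0.1,0],0],[[0,0.1,0],0],[[0,0.1,0],0],[[0,0.1,0],0]]}}

```text
t: 15.98
position: [0.5536, 0.2024, 0.2327]
eef_rot: [-2.408, -2.017, -0.0]
force: [-2.3, 1.2, 2.0]
gripper_width: -0.0002
gripper_force: 1.3
```

>>> {"fn": "carry_out", "kwargs": {"commands": [[[0,0.1,0],0],[[0,0.1,0],0],[[0,0.1,0],0],[[0,0.1,0],0],[[0,0.1,0],0],[[0,0.1,0],0],[[0,0.1,0],0]]}}

```text
t: 16.85
position: [0.5605, 0.2011, 0.2327]
eef_rot: [-2.408, -2.017, 0.0]
force: [-3.0, 1.3, 2.1]
gripper_width: 0.0001
gripper_force: 1.3
```

>>> {"fn": "carry_out", "kwargs": {"commands": [[[0,0.1,0],0],[[0,0.1,0],0],[[0,0.1,0],0],[[0,0.1,0],0],[[0,0.1,0],0],[[0,0.1,0],0],[[0,0.1,0],0]]}}

```text
t: 17.73
position: [0.5674, 0.1998, 0.2327]
eef_rot: [2.408, 2.017, -0.0]
force: [-2.3, 1.3, 2.4]
gripper_width: 0.0002
gripper_force: 1.3
```

>>> {"fn": "carry_out", "kwargs": {"commands": [[[0,0.06,0],0],[[0,0.06,0],0],[[0,0.06,0],0],[[0,0.06,0],0],[[0,0.06,0],0]]}}

```text
t: 18.35
position: [0.5703, 0.1993, 0.2327]
eef_rot: [2.408, 2.017, -0.0]
force: [-2.2, 1.7, 2.1]
gripper_width: 0.0002
gripper_force: 1.3
```

>>> {"fn": "carry_out", "kwargs": {"commands": [[[0,0.05,0],0],[[0,0.05,0],0],[[0,0.05,0],0],[[0,0.05,0],0]]}}

```text
t: 18.85
position: [0.5723, 0.1989, 0.2327]
eef_rot: [2.408, 2.017, -0.0]
force: [-3.1, 1.1, 1.8]
gripper_width: 0.0003
gripper_force: 1.3
```

>>> {"fn": "carry_out", "kwargs": {"commands": [[[0,0.05,0],0],[[0,0.05,0],0],[[0,0.05,0],0],[[0,0.05,0],0]]}}

```text
t: 19.35
position: [0.5743, 0.1986, 0.2327]
eef_rot: [2.408, 2.017, -0.0]
force: [-2.8, 1.3, 2.3]
gripper_width: 0.0001
gripper_force: 1.3
```

>>> {"fn": "carry_out", "kwargs": {"commands": [[[0,0.05,0],0],[[0,0.05,0],0],[[0,0.05,0],0]]}}

```text
t: 19.73
position: [0.5757, 0.1984, 0.2326]
eef_rot: [2.408, 2.017, -0.0]
force: [-2.4, -0.5, 1.3]
gripper_width: 0.0003
gripper_force: 1.3
```

>>> {"fn": "carry_out", "kwargs": {"commands": [[[0,0.05,0],0],[[0,0.05,0],0],[[0,0.05,0],0]]}}

```text
t: 20.1
position: [0.5767, 0.1983, 0.2326]
eef_rot: [-2.408, -2.017, 0.002]
force: [-6.7, 0.6, 4.3]
gripper_width: -0.0001
gripper_force: 3.0
```

>>> {"fn": "carry_out", "kwargs": {"commands": [[[0,0.03,0],0],[[0,0,0],0]]}}

```text
t: 20.35
position: [0.5768, 0.1983, 0.2326]
eef_rot: [-2.407, -2.017, 0.003]
force: [-6.1, 0.4, 5.1]
gripper_width: 0.0002
gripper_force: 3.1
```

The latch has stopped dead against something, so I'll back off, lift and check.

>>> {"fn": "carry_out", "kwargs": {"commands": [[[0,-0.7,0],0],[[0,-1.0,0],0],[[0,0,-3],0],[[0,0,-4],0],[[0,-2,-4],0],[[0,0,0],0]]}}

```text
t: 21.1
position: [0.5407, 0.2059, 0.3458]
eef_rot: [2.405, 2.018, 0.008]
force: [1.2, 0.6, 0.4]
gripper_width: -0.0004
gripper_force: 0.0
```

```bash
python3 - <<'E'
from h import *
wrist('w4')
E
```

```text
t 21.1 p [0.5407 0.2059 0.3458] yaw 79.99 zax [ 0.005  0.002 -1.   ] F [1.23 0.64 0.42] Ftool [ 0.84  1.1  -0.42] w -0.0004
```

View pics/w4.png

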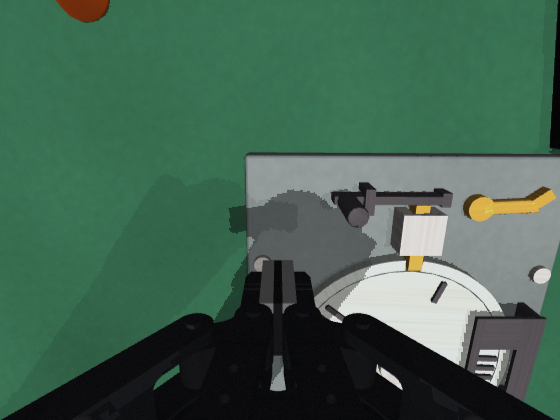

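The bar now lies behind the plunger, with the knob up against its guide at (362,200). I'll check the travel and hand in.

```bash
python3 - <<'E'
from h import *
k=wfix('w4',(358,218),.084);u=np.array([np.cos(TH),np.sin(TH)])
tr=(k[:2]-[.5552,.2035])@u;print(k,'travel mm',tr*1e3)
if tr>.037: print(bot.job_done())
E
```

```text
[0.59754265 0.19431087 0.084     ] travel mm 43.296800701591486
the job is handed in; nothing more can be done
None
```

The job is handed in: the wheel caught on the plunger at about -0.06 rad with the ribs in the window, and the latch slid about 43 mm to its stop. The tool felt under 8 N whenever I read it, I moved nothing else, and the arm is clear; no verdict came back.

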